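# Turn the dust elbow to face the duct and couple the pipe

### The arm

A 6-joint arm with a two-finger parallel gripper is mounted at the origin on the work surface. World frame = base frame: x ahead of the robot, y to its left, z up, the work surface at z = 0. Lengths are in mm, angles in rad, forces in N, time in s.
With the tool pointing down it reaches from about 350 to 875 mm from the base axis. Payload 4.2 kg.
Tool frame: the origin (TCP) lies midway between the tips of the shut fingers; the grasp point (between the pads) lies 19 mm behind it (arm.grip_point_offset is the distance from the TCP to the grasp point, in mm); y points along the fingers, z is the direction in which the jaws open and shut, and the axes are right-handed (so a half turn about y gives the same grasp; the last joint's range is limited). The gripper opens to 85 mm and grips with 20 to 120 N. Pads are 22 mm wide; open, the fingers measure 114 mm over their backs; the gripper's body (76 mm by 85 mm) begins 54 mm behind the grasp point. The pads swing forward as they close: fully open they stand 13 mm farther back than shut.
Start: joints at [-0.887, 0.385, 0.008, 0, -1.194, -0.259], TCP at [257.599, -569.423, 231.312] pointing down, gripper open.
Joint ranges: [-3.14, 3.14], [-1.21, 2.06], [-1.07, 1.41], [-3.16, 2.05], [-2.99, -0.16], [-3.1, 3.1]. Speed limits (rad/s): [2.79, 2.79, 3.14, 3.14, 3.14, 3.14].

### API

Orientations are given as a unit quaternion [x, y, z, w].
In Python, from bench import arm, optics, job_done, spotter gives the robot as it stands.
- The arm moves only by the tool jog_arm, never from a script. Its arguments are lists of equal length, an entry for each row: "translation": the shift along the tool's x, y, z in units of 50 mm (1.0 is 50 mm), a list of three; "rot": the turn, a rotation vector about the tool's x, y, z in units of 8 degrees (1.0 is 8 degrees), a list of three; "gripper": the opening, from 0 (shut) to 1 (fully open). A call has 1 to 20 rows; each row is the pose to reach, as a shift and turn from the pose measured when the call began, along the tool's axes at that moment; what a row does not reach only later rows make up. A row lasts 1/10 s, in which the tool goes at most 50 mm and 8.59 degrees, less where a joint would pass 70% of its speed; a pose out of reach is approached as far as the arm can. A call with a gripper value outside its range is refused whole. The fingers move at their own pace and stop on an object; the grip force is fixed at half the most. Time passes only in rows, so rows that repeat a pose let the fingers close. It gives the time, the measured TCP pose, the force and the opening at its end, in the units of the state.
- arm.read_state(): the state, without advancing time (a new reading comes with each control period).
- optics.get_image(name): name is "scene" or "top" or "wrist"; returns a dict with "frame" (400x640x3 uint8, red, green, blue), "mtx" (3x3 intrinsics, pixels), "xyz" and "attitude" of the camera in the world; the wrist camera has in their place "T_tool_cam" (4x4, takes a point from camera to tool coordinates, whose origin is the TCP and whose axes are the tool frame's). Camera axes: x right, y down, z forward; pixel columns grow to the right and rows downward; lengths in mm; the calibration is good to about 2 mm. The wrist camera is an equidistant fisheye: a pixel r from the principal point sees the ray r / f radians off the axis. A picture is of the moment at which its call begins: read the wrist's pose just before it. There is no depth.
- job_done(): hands the job in, once; it reports no verdict.
Trained networks look in the newest picture that a camera, given by its name, has taken for a name from the list of things; names that differ only in an ending like _2 or _b are one class to them, and where a whole thing is asked for, a point or a joint stands for the part that bears it (a point fixed in the world has none). Each returns a list of dicts, best first, with "score" (0 to 1); they miss things now and then, are a little off and sometimes report something else, mostly with a low value. They report only what shows in the picture. A call takes as long as a camera call. They do not tell look-alikes from the thing itself.
- spotter.look_for(camera, thing): "centre" ([x, y, z] in mm, in the coordinates of the camera as it stood for that picture, good to about 4 mm: the middle of the surface that is visible of it).
The state is a dict: "clock": time; "joints": joint angles; "joint_vel": joint speeds; "joint_efforts": joint torques, N m; "position": TCP position; "ee_rot": TCP orientation; "contact_force": force on the tool from outside, world axes, zero at the start; "wrist_torque": the same for the moment, N m; "gripper_width": finger opening in mm.
Only numpy, scipy, OpenCV 4.12 (cv2) and the standard library are available. Lean on these libraries where they do the work, as an engineer would, in place of code of your own. Each camera call takes 0.05 s, during which the arm holds its last target. There are 200 camera calls.

### The job

Screw the black dust elbow on the blue port clockwise (seen from above) by its yellow rib until its mouth faces squarely down the orange pipe, so that it stays so by itself after you let go (its rubber ring springs back a little). Then slide the orange pipe by its red fin into the mouth until you feel it press firmly but gently on the rubber seal inside (about 10 N on the seal), let go, and leave the tools and things on the bench alone.

Things in the scene. Friction and masses are not known exactly. Their poses are not given: they have to be found in the camera images.
- port: fixed blue box 110 x 110 x 46 mm bolted to the bench, with a threaded steel riser on top. Origin: centre of its underside, on the riser's upright axis, about which the elbow turns.
- elbow: black plastic pipe elbow on the riser. Origin on the riser's axis, near bench height; z up, x is the (level) way its mouth faces. At the start it has 1.0 to 2.5 rad to go clockwise (from above) to face the pipe. Squarely means within 0.09 rad (5 degrees), let go. Let go, it springs back (see collar). Mouth tube: 52 mm outside, axis 110 mm above the bench.
- rib (a point): centre of the gripped part of the elbow's upright yellow rib, on the riser's axis, about 162 mm above the bench. The rib is 12 mm thick (along the elbow's y), 46 mm long (along the elbow's x), and its top lies 18 mm above this point, its visible foot some 25 mm below. Its axes are the elbow's.
- mouth (a point): centre of the white-rimmed mouth, 41 mm bore, 60 mm from the riser's axis. 18 to 30 mm inside it (hidden, different each time) lies a sprung rubber lip seal, 4 N per mm. The pipe's nose must press on it with more than 6 N for 0.2 s; pipe on elbow or seal never above 18 N. Feel for it; about 10 N is right.
- duct: fixed aluminium duct, 48 mm outside, on a wooden foot, out of which the orange pipe slides. Origin: on the riser's axis of the port, at bench height; x points from the port out along the pipe's axis (level), z up. The duct's open end is 215 mm from the riser's axis, its top 134 mm above the bench.
- pipe: orange rigid pipe, 35 mm diameter, level, 110 mm up, sliding in the duct along the duct's x only. Axes as the duct's; origin at bench height, 105 mm from the nose towards its -x. The slide drags with about 4 N at slow speed (add this to the push on the seal) and stays where left. Let go, the seal pushes it back about 1 mm and still presses.
- nose (a point): centre of the pipe's tapered end (24 mm across at the tip, full 35 mm after 12 mm); 85 to 105 mm from the riser's axis at the start.
- fin (a point): centre of the gripped part of the upright red fin on the pipe, 162 mm above the bench, 80 mm behind the nose (away from the port). The fin is 12 mm thick along the pipe, 44 mm wide across it, its top 18 mm above this point, and it stands on the pipe, whose top is 34 mm below this point.
- driver: loose yellow screwdriver, bystander; origin at its underside
- tape: loose green tape measure, 70 x 38 x 65 mm, bystander; origin under its centre
- tin: loose tin, 68 mm across, 70 mm high, bystander; origin under its centre
- offcut: loose wooden offcut, 140 x 45 x 30 mm, bystander; origin under its centre
- collar: grey knurled collar, 60 mm across, 75 mm up, with a right-hand thread under the elbow: sinks 1 mm per rad clockwise. Turning on takes 0.2 to 0.35 N m, rising, back 0.05 to 0.15 (grip with 30 N or more). The rubber ring between it and the elbow twists 1 rad per 1.25 N m, so the elbow, let go, springs back 0.16 to 0.28 rad (torque / 1.25); the collar stays. Overturn by that, or correct.
Not all that is in view belongs to the job. There is more than one size of the port; the job needs the middle-sized.

How it is judged (in metres and radians):
On the way, in this order (a step that is already met when the one before it is completed fails the run):
1. the elbow, let go, faces down the pipe within 0.09 rad (angle between the x axis of elbow and the x axis of duct, either way round below 0.09 rad and x of mouth in the frame of duct above 0.04 m and contact force between each of the arm, the fingers and elbow below 0.1 N), for 0.3 s.
2. the pipe's nose is in the mouth and presses on the seal with more than 6 N (x of nose in the frame of mouth below -0.015 m and contact force between pipe and elbow above 6 N), for 0.2 s.
At the end, for the whole second after the job is handed in: The elbow's mouth faces down the pipe within 0.09 rad, the pipe's nose is at least 15 mm inside the mouth and rests on the seal with more than 1 N, both at rest and let go (angle between the x axis of elbow and the x axis of duct, either way round below 0.09 rad and x of mouth in the frame of duct above 0.04 m and x of nose in the frame of mouth below -0.015 m and contact force between pipe and elbow above 1 N and linear speed of pipe below 0.01 m/s and angular speed of elbow below 0.05 rad/s); the robot touches nothing.
It fails at once if the pipe is pressed on the elbow or its seal with more than 18 N (contact force between pipe and elbow above 18 N).
It fails at once if the screwdriver, tape, tin or offcut is shifted by more than 30 mm (distance of any of driver, tape, tin, offcut from where it was at the start of the episode above 0.03 m).
It also fails if it takes over 72 s, if anything falls off the work surface, if the arm or the gripper's body presses on something with over 40 N, if the wrist force passes 120 N, or if a joint passes its speed limit or range.

## Working session

There is one attempt and no reset: what is moved stays moved. The work goes in short steps, Python scripts to look and compute and a tool call to move; the robot and the scene stay as the last step left them, time stands still between calls to the robot, and variables do not carry over. Pictures are saved under pics/ and viewed, about 8 in all and at most 12, crops included, and the job is handed in when it is done.

Besides the shell and the picture viewer there is one more tool, called after "Emit:" as name(argument=value, ...) on one line, values as JSON. jog_arm: Moves the arm, as the interface text tells. Its arguments: {"type":"object","properties":{"translation":{"type":"array"},"rot":{"type":"array"},"gripper":{"type":"array"}},"required":["translation","rot","gripper"]}

```bash
mkdir -p pics; ls; cat > h.py <<'E'
import numpy as np, cv2
from scipy.spatial.transform import Rotation as R
from bench import arm, optics, job_done, spotter
def cam(n):
    s=arm.read_state(); d=optics.get_image(n)
    return s,d
def save(d,f,crop=None,k=1):
    im=d["frame"][:,:,::-1]
    if crop: x0,y0,x1,y1=crop; im=im[y0:y1,x0:x1]
    if k!=1: im=cv2.resize(im,None,fx=k,fy=k,interpolation=cv2.INTER_CUBIC)
    cv2.imwrite("pics/"+f,im)
def camR(d):
    a=np.array(d["attitude"]); return a if a.shape==(3,3) else R.from_quat(a).as_matrix()
def w(d,c): return camR(d)@np.array(c)+np.array(d["xyz"])
def px(d,P):
    c=camR(d).T@(np.array(P)-np.array(d["xyz"])); q=np.array(d["mtx"])@c; return q[:2]/q[2]
def onz(d,uv,z):
    r=camR(d)@np.linalg.inv(d["mtx"])@[uv[0],uv[1],1]; o=np.array(d["xyz"]); return o+r*(z-o[2])/r[2]
E
python3 - <<'E'
from h import *
for n in ("scene","top"):
    s,d=cam(n); save(d,n+"0.png"); print(n,d["xyz"],d["attitude"],d["mtx"])
    for t in ("port","elbow","rib","mouth","duct","pipe","nose","fin","collar","driver","tape","tin","offcut"):
        print(t,[(round(r["score"],2),w(d,r["centre"]).round(),px(d,w(d,r["centre"])).round()) for r in spotter.look_for(n,t)][:4])
print(arm.read_state())
E
```

```text
pics
scene [1207.03232778 -521.93469545  730.48878221] [ 0.79292531  0.43108795 -0.2075259  -0.37731372] [[418.20385343   0.         324.4276727 ]
 [  0.         418.20385343 201.93161198]
 [  0.           0.           1.        ]]
port [(0.92, array([408., -43., 116.]), array([314., 161.])), (0.9, array([612., -94.,  54.]), array([341., 229.])), (0.87, array([749., -25.,  41.]), array([401., 257.]))]
elbow [(0.85, array([743., -26.,  95.]), array([401., 238.])), (0.71, array([598., -88., 129.]), array([340., 201.])), (0.63, array([401., -30., 177.]), array([316., 139.]))]
rib [(0.8, array([401., -29., 179.]), array([316., 138.])), (0.63, array([594., -90., 126.]), array([339., 201.])), (0.58, array([743., -22.,  93.]), array([402., 238.]))]
mouth [(0.96, array([597., -91., 129.]), array([339., 201.])), (0.95, array([744., -16.,  96.]), array([405., 237.])), (0.59, array([398., -33., 176.]), array([314., 139.]))]
duct [(0.96, array([579., 159., 101.]), array([414., 173.])), (0.61, array([599., -89., 129.]), array([340., 201.]))]
pipe [(0.78, array([585.,  96., 126.]), array([398., 17
[... 2502 characters left out ...]
95., 283.]))]
{'clock': 1.4, 'joints': array([-8.87346069e-01,  3.84696965e-01,  7.91440438e-03, -1.30626678e-05,
       -1.19399461e+00, -2.58607378e-01]), 'joint_vel': array([ 0.00173813, -0.00037459,  0.00126597, -0.00106685, -0.00036285,
       -0.00177993]), 'joint_efforts': array([-4.27689781e-05, -3.92088640e+01,  1.88617319e+01,  4.19063911e+00,
       -2.99931808e-04,  1.33225670e-07]), 'position': array([ 257.63695526, -569.41188122,  231.31761847]), 'ee_rot': array([ 0.69121778,  0.14908281, -0.14906902, -0.69120961]), 'contact_force': array([ 0.94380403, -0.83097004, -0.11875383]), 'wrist_torque': array([ 0.01279127, -0.00874006, -0.0178888 ]), 'gripper_width': 85.45342173223013}
```

View images.

```bash
python3 - <<'E'
import cv2,numpy as np
a=cv2.imread("pics/top0.png")[60:320,150:450]; b=cv2.imread("pics/scene0.png")[110:320,200:500]
cv2.imwrite("pics/topc.png",cv2.resize(a,None,fx=2.3,fy=2.3,interpolation=cv2.INTER_CUBIC))
cv2.imwrite("pics/scenec.png",cv2.resize(b,None,fx=2.6,fy=2.6,interpolation=cv2.INTER_CUBIC))
E
```

```text
(no output)
```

View pics/topc.png

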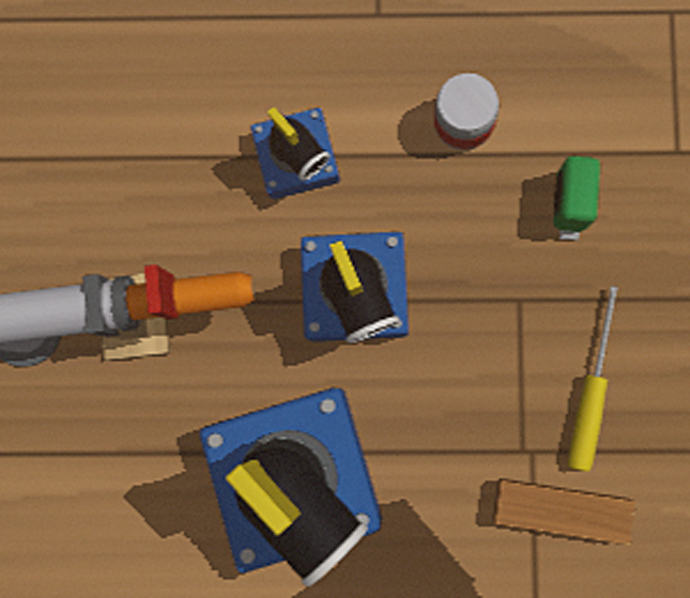

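View pics/scenec.png

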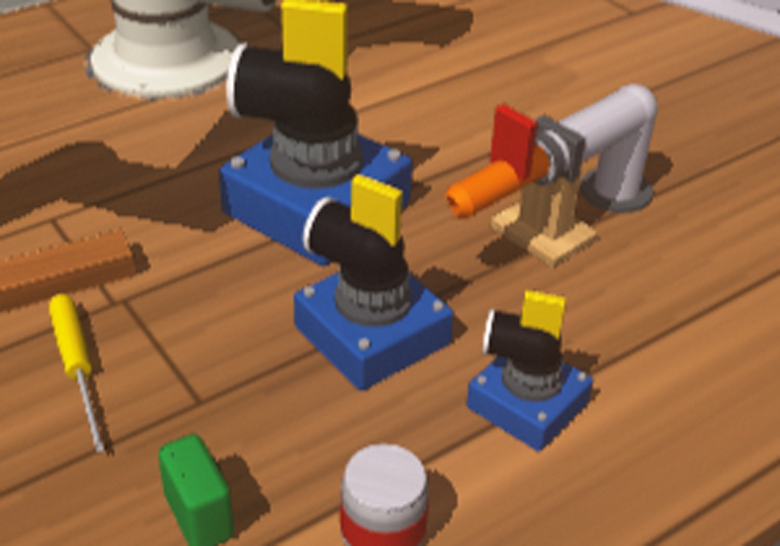

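```bash
cat >> h.py <<'E'
def seg(im,lo,hi,box):
    h=cv2.cvtColor(im,cv2.COLOR_RGB2HSV); m=cv2.inRange(h,np.array(lo),np.array(hi)); k=np.zeros_like(m)
    x0,y0,x1,y1=box; k[y0:y1,x0:x1]=m[y0:y1,x0:x1]; return k
YEL=((24,120,60),(34,255,255)); RED=((0,190,60),(4,255,255)); ORG=((7,200,120),(20,255,255)); BLU=((100,120,40),(120,255,255))
E
python3 - <<'E'
from h import *
s,d=cam("top"); im=d["frame"]
def rect(k,z):
    c=max(cv2.findContours(k,cv2.RETR_EXTERNAL,cv2.CHAIN_APPROX_NONE)[0],key=cv2.contourArea)
    P=np.array([onz(d,p[0],z)[:2] for p in c]).astype(np.float32)
    r=cv2.minAreaRect(P); b=cv2.boxPoints(r); print(len(c),"centre",np.round(r[0],1),"size",np.round(r[1],1),"box",b.round(0).tolist()); 
    e=[b[1]-b[0],b[2]-b[1]]; e=max(e,key=np.linalg.norm); print("  long dir",np.degrees(np.arctan2(e[1],e[0])).round(1)%180)
print("rib");rect(seg(im,*YEL,(285,150,325,215)),180)
print("fin");rect(seg(im,*RED,(205,165,235,210)),180)
print("pipe");rect(seg(im,*ORG,(225,165,270,210)),110)
print("port");rect(seg(im,*BLU,(275,155,335,215)),46)
E
```

```text
rib
52 centre [592.1 -78. ] size [50.1 12.7] box [[567.0, -82.0], [571.0, -93.0], [618.0, -74.0], [613.0, -63.0]]
  long dir 22.4
fin
65 centre [573.4  90.2] size [46.8 24.1] box [[548.0, 99.0], [552.0, 75.0], [598.0, 81.0], [595.0, 105.0]]
  long dir 8.0
pipe
88 centre [580.1  58.5] size [33. 77.] box [[559.0, 95.0], [568.0, 18.0], [601.0, 22.0], [592.0, 99.0]]
  long dir 96.7
port
280 centre [593.1 -77. ] size [109.8 106.9] box [[536.0, -26.0], [541.0, -133.0], [650.0, -128.0], [646.0, -21.0]]
  long dir 2.6
```

```bash
cat >> h.py <<'E'
def plan(pos,head,s=None):
    "TCP target (mm), world heading of tool z (deg), tool straight down -> jog units (total), and q6 info"
    s=s or arm.read_state(); T=R.from_quat(s["ee_rot"]).as_matrix(); a=np.radians(head)
    z=np.array([np.cos(a),np.sin(a),0]); y=np.array([0,0,-1.]); x=np.cross(y,z)
    rv=R.from_matrix(T.T@np.c_[x,y,z]).as_rotvec()
    t=T.T@(np.array(pos,float)-s["position"])
    print("t",(t/50).round(3),"rot",(np.degrees(rv)/8).round(3),"head now",np.degrees(np.arctan2(T[1,2],T[0,2])).round(2),"q",s["joints"].round(3),"t=",round(s["clock"],2))
E
python3 - <<'E'
from h import *
for hd in (112.4,-67.6): plan((592.5,-77.5,260),hd)
T=R.from_quat(arm.read_state()["ee_rot"]).as_matrix(); print(T.round(3))
d=optics.get_image("wrist"); print(d["T_tool_cam"],d["mtx"])
E
```

```text
t [10.157 -0.574  6.203] rot [-0.     0.242  0.   ] head now 114.34 q [-0.887  0.385  0.008 -0.    -1.194 -0.259] t= 1.45
t [10.157 -0.574  6.203] rot [  0.    -22.258   0.   ] head now 114.34 q [-0.887  0.385  0.008 -0.    -1.194 -0.259] t= 1.45
[[ 0.911 -0.    -0.412]
 [ 0.412  0.     0.911]
 [ 0.    -1.     0.   ]]
[[-7.41404099e-04  9.49432894e-01  3.13969155e-01 -8.05871049e+01]
 [ 9.75601183e-04 -3.13968405e-01  9.49432930e-01 -1.41910577e+02]
 [ 9.99999249e-01  1.01022215e-03 -6.93490392e-04 -1.92755285e-01]
 [ 0.00000000e+00  0.00000000e+00  0.00000000e+00  1.00000000e+00]] [[309.70691629   0.         316.18029865]
 [  0.         309.70691629 195.76044401]
 [  0.           0.           1.        ]]
```

Emit:
jog_arm(translation=[[0.5,-0.05,0.3],[1.0,-0.1,0.6],[1.5,-0.2,0.9],[2.0,-0.3,1.2],[2.5,-0.4,1.5],[3.0,-0.5,1.85],[3.6,-0.6,2.2],[4.2,-0.6,2.6],[4.8,-0.6,2.9],[5.4,-0.6,3.3],[6.0,-0.6,3.7],[6.6,-0.6,4.0],[7.2,-0.6,4.4],[7.8,-0.6,4.8],[8.4,-0.6,5.1],[8.9,-0.6,5.4],[9.3,-0.6,5.7],[9.7,-0.6,5.95],[10.0,-0.6,6.1],[10.15,-0.6,6.2]], rot=[[0,-1,0],[0,-2,0],[0,-3,0],[0,-4,0],[0,-5,0],[0,-6,0],[0,-7,0],[0,-8,0],[0,-9,0],[0,-10,0],[0,-11,0],[0,-12,0],[0,-13,0],[0,-14,0],[0,-15,0],[0,-16,0],[0,-17,0],[0,-18,0],[0,-19,0],[0,-20,0]], gripper=[1,1,1,1,1,1,1,1,1,1,1,1,1,1,0.7,0.7,0.7,0.7,0.7,0.7])

```text
clock: 3.5
position: [593.1, -76.5, 261.1]
ee_rot: [-0.029, 0.707, -0.706, 0.029]
contact_force: [0.2, 0.2, 0.0]
gripper_width: 59.6
```

```bash
cat >> h.py <<'E'
def wproj(d,s,P):
    T=R.from_quat(s["ee_rot"]).as_matrix(); t=T.T@(np.array(P,float)-s["position"])
    M=np.array(d["T_tool_cam"]); c=M[:3,:3].T@(t-M[:3,3]); th=np.arctan2(np.hypot(c[0],c[1]),c[2]); u=c[:2]/np.hypot(c[0],c[1])
    K=np.array(d["mtx"]); return K[:2,2]+K[0,0]*th*u
def wonz(d,s,uv,z):
    K=np.array(d["mtx"]); v=np.array(uv,float)-K[:2,2]; r=np.linalg.norm(v); th=r/K[0,0]
    c=np.r_[np.sin(th)*v/max(r,1e-9),np.cos(th)]; M=np.array(d["T_tool_cam"]); T=R.from_quat(s["ee_rot"]).as_matrix()
    o=T@M[:3,3]+s["position"]; q=T@M[:3,:3]@c; return o+q*(z-o[2])/q[2]
E
python3 - <<'E'
from h import *
s,d=cam("wrist"); save(d,"w1.png"); plan((592.5,-77.5,260),-67.6,s); print(s["position"],s["contact_force"],s["gripper_width"])
for P in ((592.5,-77.5,180),(614,-69,180),(571,-86,180)): print(wproj(d,s,P).round())
E
```

```text
t [0.013 0.022 0.018] rot [ 0.000e+00 -2.207e+00 -1.000e-03] head now -85.26 q [ 0.142  0.32  -0.013 -0.    -1.237  1.511] t= 3.5
[593.06122614 -76.53831395 261.10057189] [0.19228096 0.17213176 0.04553965] 59.60588543471092
[317. 205.]
[308. 177.]
[325. 232.]
```

View pics/w1.png

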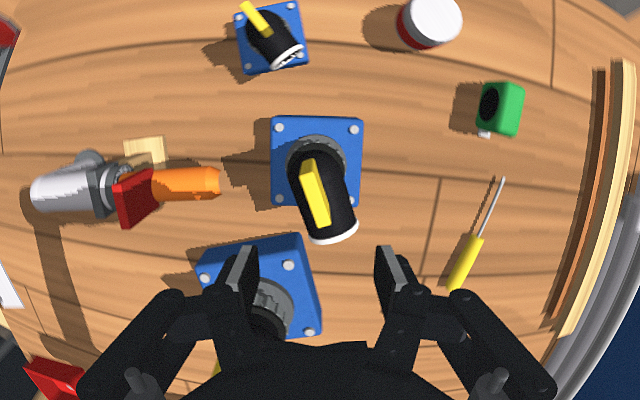

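```bash
python3 - <<'E'
from h import *
s=arm.read_state(); d=optics.get_image("wrist"); im=d["frame"]
k=seg(im,*YEL,(285,140,345,240)); h=cv2.cvtColor(im,cv2.COLOR_RGB2HSV)[:,:,2]; print(np.histogram(h[k>0],10))
for y in range(152,230,6):
    x=np.where(k[y]>0)[0]; print(y,x.min() if len(x) else None, h[y,x].tolist() if len(x) else '')
E
```

```text
(array([ 10,  14,  18, 134,  25,  25,  30,  65, 125, 803]), array([ 65.,  84., 103., 122., 141., 160., 179., 198., 217., 236., 255.]))
152 None 
158 None 
164 303 [127, 133, 138, 134, 138, 133, 135, 133, 132, 149, 192, 218, 202, 81]
170 302 [131, 138, 138, 132, 134, 132, 131, 137, 134, 136, 134, 162, 192, 213, 227, 218, 172]
176 300 [83, 166, 230, 240, 249, 254, 254, 254, 254, 254, 254, 254, 254, 254, 255, 255, 239, 217, 223, 229, 157]
182 302 [207, 255, 255, 254, 253, 254, 253, 253, 254, 254, 254, 254, 254, 254, 255, 255, 213, 217, 222, 207, 149]
188 304 [190, 253, 255, 254, 253, 253, 254, 254, 254, 254, 254, 254, 254, 254, 255, 255, 243, 214, 220, 227, 106]
194 306 [138, 248, 255, 254, 253, 253, 254, 254, 254, 254, 254, 254, 254, 254, 255, 255, 224, 217, 222, 236, 180]
200 308 [193, 250, 255, 254, 254, 254, 254, 254, 254, 254, 254, 254, 254, 254, 255, 255, 221, 215, 224, 204, 123]
206 310 [170, 250, 255, 255, 254, 253, 254, 254, 254, 254, 254, 254, 254, 254, 255, 255, 241, 216, 224, 218]
212 312 [119, 241, 255, 255, 254, 254, 254, 254, 254, 254, 254, 254, 254, 254, 255, 255, 216, 233, 161]
218 314 [139, 239, 255, 255, 254, 253, 254, 254, 254, 254, 254, 254, 254, 254, 255, 255, 246, 148]
224 316 [134, 241, 255, 255, 254, 254, 254, 254, 254, 254, 255, 255, 255, 255, 255, 249]
```

```bash
cat >> h.py <<'E'
def face(d,s,col,box,z,vmin):
    im=d["frame"]; k=seg(im,*col,box); h=cv2.cvtColor(im,cv2.COLOR_RGB2HSV)[:,:,2]; k=cv2.medianBlur(((k>0)&(h>=vmin)).astype(np.uint8)*255,3)
    c=max(cv2.findContours(k,cv2.RETR_EXTERNAL,cv2.CHAIN_APPROX_NONE)[0],key=cv2.contourArea)
    P=np.array([wonz(d,s,p[0],z)[:2] for p in c]).astype(np.float32)
    r=cv2.minAreaRect(P); b=cv2.boxPoints(r); e=max([b[1]-b[0],b[2]-b[1]],key=np.linalg.norm)
    print("centre",np.round(r[0],1),"size",np.round(r[1],1),"dir",np.degrees(np.arctan2(e[1],e[0])).round(1)%180)
E
python3 - <<'E'
from h import *
s=arm.read_state(); d=optics.get_image("wrist"); im=d["frame"]
face(d,s,YEL,(285,140,345,240),180,235)
h=cv2.cvtColor(im,cv2.COLOR_RGB2HSV)
for y in range(165,230,8): print(y,[tuple(h[y,x][[0,2]].tolist()) for x in range(110,164,4)])
k=seg(im,*ORG,(165,150,225,215)); ys,xs=np.where(k>0); print(xs.max(), ys[xs>xs.max()-4].mean())
for x in (180,190,200): 
  y=ys[xs==x]; print(x,y.min(),y.max(),[wonz(d,s,(x,v),110).round(1) for v in (y.min(),y.max())])
E
```

```text
centre [596.2 -76.9] size [44.4 11.5] dir 23.0
165 [(120, 83), (100, 62), (113, 70), (107, 85), (102, 76), (18, 82), (17, 130), (16, 88), (17, 97), (16, 98), (17, 98), (16, 179), (16, 160), (17, 156)]
173 [(110, 100), (102, 105), (140, 154), (11, 127), (12, 148), (12, 154), (7, 121), (0, 119), (0, 159), (0, 167), (2, 162), (13, 237), (12, 237), (13, 237)]
181 [(110, 117), (100, 123), (4, 124), (1, 111), (2, 159), (0, 168), (0, 161), (0, 171), (178, 82), (0, 86), (176, 79), (12, 176), (12, 233), (16, 255)]
189 [(96, 70), (1, 234), (1, 233), (1, 170), (1, 166), (1, 83), (3, 90), (0, 92), (1, 88), (3, 91), (176, 84), (12, 176), (12, 174), (12, 177)]
197 [(135, 66), (0, 133), (0, 134), (2, 128), (0, 88), (3, 92), (3, 93), (179, 96), (2, 90), (3, 92), (0, 92), (10, 142), (12, 158), (12, 157)]
205 [(75, 61), (98, 66), (0, 135), (0, 137), (178, 85), (3, 90), (1, 86), (3, 92), (179, 90), (178, 93), (1, 95), (179, 94), (1, 91), (13, 122)]
213 [(98, 48), (13, 116), (2, 142), (1, 132), (1, 115), (2, 90), (179, 92), (1, 95), (3, 92), (1, 93), (12, 176), (14, 212), (14, 203), (14, 207)]
221 [(16, 94), (13, 100), (15, 94), (1, 136), (2, 132), (4, 89), (5, 91), (178, 79), (15, 201), (14, 201), (15, 205), (14, 210), (13, 211), (14, 208)]
229 [(13, 188), (13, 187), (14, 192), (11, 173), (12, 163), (14, 178), (14, 205), (14, 203), (13, 200), (13, 199), (14, 196), (14, 196), (14, 195), (14, 195)]
220 183.0909090909091
180 168 199 [array([596.2,  64.3, 110. ]), array([562. ,  66.3, 110. ])]
190 168 198 [array([596.8,  52.8, 110. ]), array([564.1,  54.2, 110. ])]
200 167 197 [array([598.4,  41.4, 110. ]), array([566.1,  42.5, 110. ])]
```

Emit:
jog_arm(translation=[[-0.02,0,0.015],[-0.02,0,0.015],[-0.02,0.3,0.015],[-0.02,0.7,0.015],[-0.02,1.1,0.015],[-0.02,1.5,0.015],[-0.02,1.8,0.015],[-0.02,2.05,0.015],[-0.02,2.2,0.015],[-0.02,2.32,0.015],[-0.02,2.32,0.015]], rot=[[0,-1,0],[0,-2,0],[0,-2.25,0],[0,-2.25,0],[0,-2.25,0],[0,-2.25,0],[0,-2.25,0],[0,-2.25,0],[0,-2.25,0],[0,-2.25,0],[0,-2.25,0]], gripper=[0.7,0.7,0.7,0.7,0.6,0.6,0.6,0.6,0.6,0.6,0.6])

```text
clock: 4.75
position: [593.0, -78.3, 144.6]
ee_rot: [-0.137, 0.694, -0.694, 0.136]
contact_force: [0.3, 0.6, -0.5]
gripper_width: 51.5
```

Emit:
jog_arm(translation=[[0,0,0],[0,0,0],[0,0,0],[0,0,0],[0,0,0],[0,0,0],[0,0,0],[0,0,0]], rot=[[0,0,0],[0,0,0],[0,0,0],[0,0,0],[0,0,0],[0,0,0],[0,0,0],[0,0,0]], gripper=[0.4,0.3,0.2,0.1,0,0,0,0])

```text
clock: 5.55
position: [593.2, -77.9, 145.2]
ee_rot: [-0.136, 0.694, -0.694, 0.136]
contact_force: [-1.8, 3.4, 6.8]
gripper_width: 11.2
```

```bash
python3 - <<'E'
from h import *
s=arm.read_state(); plan((594.3,-77.2,143),-67.3,s); print(s["position"],s["contact_force"],s["wrist_torque"],s["gripper_width"])
E
```

```text
t [-0.025  0.044 -0.005] rot [ 0.003 -0.062  0.003] head now -67.8 q [ 0.14   0.413 -0.178 -0.    -0.98   1.819] t= 5.55
[593.24169518 -77.9263366  145.20319154] [-1.81860478  3.35598175  6.77193181] [1.40259911 0.63669274 0.06960338] 11.239209590200012
```

Emit:
jog_arm(translation=[[0,0,0],[0,0,0],[0,0.005,0],[0,0.01,0],[0,0.01,0],[0,0.01,0],[0,0.015,0],[0,0.02,0],[0,0.02,0],[0,0.02,0],[0,0.025,0],[0,0.03,0],[0,0.03,0],[0,0.03,0],[0,0.035,0],[0,0.04,0],[0,0.04,0],[0,0.04,0],[0,0.04,0],[0,0.04,0]], rot=[[0,0.5,0],[0,1.3,0],[0,2.1,0],[0,2.9,0],[0,3.7,0],[0,4.5,0],[0,5.3,0],[0,6.1,0],[0,6.9,0],[0,7.7,0],[0,8.5,0],[0,9.3,0],[0,10.1,0],[0,10.9,0],[0,11.7,0],[0,12.5,0],[0,13.3,0],[0,14.0,0],[0,14.4,0],[0,14.4,0]], gripper=[0,0,0,0,0,0,0,0,0,0,0,0,0,0,0,0,0,0,0,0])

```text
clock: 7.55
position: [594.6, -76.1, 143.5]
ee_rot: [0.513, 0.488, -0.485, -0.513]
contact_force: [-0.2, 8.0, 4.0]
gripper_width: 11.3
```

```bash
python3 - <<'E'
from h import *
s=arm.read_state(); plan((594.3,-77.2,143),-186,s); print(s["position"],s["contact_force"],s["wrist_torque"],s["gripper_width"],s["joint_efforts"])
s,d=cam("wrist"); save(d,"w2.png"); s,t=cam("top"); save(t,"t2.png",(180,110,360,250),3.5)
im=np.hstack([cv2.imread("pics/w2.png"),]); 
E
```

```text
t [-0.022  0.009  0.005] rot [0.02  0.378 0.021] head now 177.02 q [ 0.141  0.415 -0.179 -0.003 -0.973 -0.192] t= 7.55
[594.61839195 -76.13689155 143.45383041] [-0.22405876  8.03621974  4.01765032] [2.81753443 0.0086151  0.27335417] 11.325370722628788 [ -4.85536203 -36.82161927  14.94869828   5.31296879  -0.39417545
  -0.45475088]
```

View pics/w2.png

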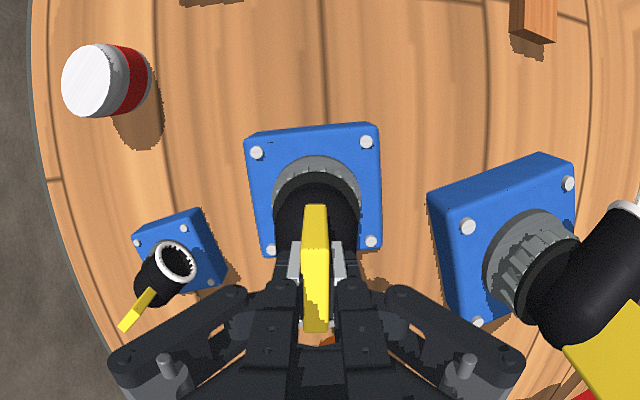

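Emit:
jog_arm(translation=[[0,0,0],[0,0,0],[0,0,0],[0,0,0],[0,0,0],[0,0,0],[0,0,0],[0,0,0],[0,-1.0,0],[0,-2.0,0],[0,-2.4,0],[0,-2.4,0]], rot=[[0,0.2,0],[0,0.4,0],[0,0.4,0],[0,0.4,0],[0,0.4,0],[0,0.4,0],[0,0.4,0],[0,0.4,0],[0,0.4,0],[0,0.4,0],[0,0.4,0],[0,0.4,0]], gripper=[0,0,0,0.3,0.5,0.6,0.6,0.6,0.6,0.6,0.6,0.6])

```text
clock: 8.85
position: [596.1, -76.7, 268.2]
ee_rot: [0.528, 0.476, -0.469, -0.524]
contact_force: [-0.2, -0.3, 0.6]
gripper_width: 51.1
```

```bash
python3 - <<'E'
from h import *
s,d=cam("wrist"); save(d,"w3.png"); print(s["position"],s["contact_force"],s["wrist_torque"],s["clock"])
im=d["frame"]; print(wproj(d,s,(594.3,-77.2,178)).round())
k=seg(im,*YEL,(270,130,370,290)); h=cv2.cvtColor(im,cv2.COLOR_RGB2HSV)[:,:,2]
for y in range(140,280,12):
    x=np.where(k[y]>0)[0]; print(y,x.min() if len(x) else None, h[y,x].tolist() if len(x) else '')
for v in (200,235): face(d,s,YEL,(270,130,370,290),178,v)
E
```

```text
[596.1325585  -76.66542749 268.2110506 ] [-0.1778091  -0.33876634  0.60929001] [0.04680755 0.07807049 0.04773722] 8.85
[320. 200.]
140 None 
152 None 
164 308 [194, 230, 228, 224, 225, 226, 227, 225, 227, 228, 225, 209, 158, 96]
176 306 [238, 255, 255, 255, 255, 254, 254, 254, 254, 254, 254, 254, 255, 255, 241, 179, 115, 129, 70]
188 309 [255, 255, 255, 254, 254, 254, 254, 254, 254, 254, 254, 254, 254, 255, 255, 143, 117, 107, 73]
200 313 [255, 255, 254, 254, 254, 254, 254, 253, 254, 254, 254, 255, 255, 238, 156, 113, 126]
212 315 [237, 255, 255, 254, 254, 254, 254, 254, 254, 254, 254, 254, 254, 255, 251, 161, 87]
224 319 [255, 255, 255, 255, 255, 255, 255, 255, 255, 247, 241, 209, 141]
236 None 
248 None 
260 None 
272 None 
centre [595.5 -82. ] size [12.4 54.6] dir 95.8
centre [595.1 -77.2] size [11.1 45. ] dir 97.5
```

View pics/w3.png

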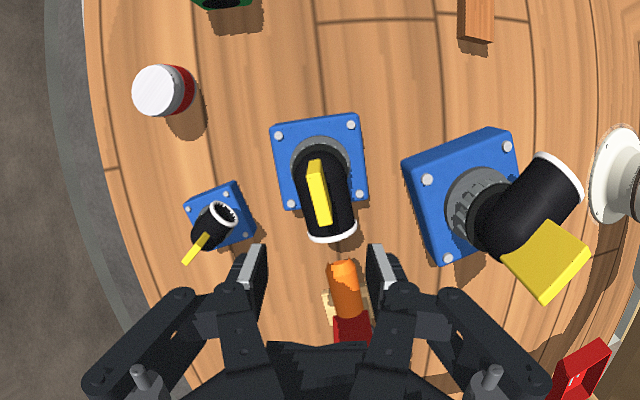

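```bash
python3 - <<'E'
from h import *
s=arm.read_state(); d=optics.get_image("wrist"); im=d["frame"]
k=seg(im,*ORG,(320,255,368,325)); h=cv2.cvtColor(im,cv2.COLOR_RGB2HSV)
for y in range(260,318,8):
    x=np.where(k[y]>0)[0]
    if len(x): a,b=[wonz(d,s,(v,y),110)[:2] for v in (x.min()-.5,x.max()+.5)]; c=(a+b)/2; e=c-[595.1,-77.2]; print(y,x.min(),x.max(),c.round(1),np.linalg.norm(b-a).round(1),np.linalg.norm(e).round(1),np.degrees(np.arctan2(e[1],e[0])).round(2))
plan((574,98,262),-83.5,s)
E
```

```text
260 347 348 [571.5  19.2] 2.2 99.3 103.78
268 326 353 [581.   28.7] 31.5 106.9 97.58
276 325 355 [581.2  39.6] 35.4 117.6 96.79
284 327 356 [580.2  51. ] 34.8 129.1 96.61
292 329 357 [579.3  62.8] 34.2 140.9 96.46
300 331 359 [577.6  75.2] 34.8 153.4 96.55
308 334 361 [575.3  88.1] 34.3 166.5 96.83
316 336 356 [577.9 100.9] 26.2 179.0 95.52
t [3.424 0.074 0.787] rot [  0.06  -12.83   -0.022] head now 173.86 q [ 0.141  0.317 -0.006 -0.002 -1.24  -0.247] t= 8.9
```

Emit:
jog_arm(translation=[[0.2,0.1,0.05],[0.5,0.1,0.1],[0.8,0.1,0.2],[1.1,0.1,0.3],[1.4,0.1,0.35],[1.7,0.1,0.4],[2.0,0.1,0.45],[2.3,0.1,0.5],[2.6,0.1,0.6],[2.9,0.1,0.65],[3.1,0.1,0.7],[3.3,0.1,0.75],[3.44,0.1,0.78],[3.44,0.1,0.78]], rot=[[0,-1,0],[0,-2,0],[0,-3,0],[0,-4,0],[0,-5,0],[0,-6,0],[0,-7,0],[0,-8,0],[0,-9,0],[0,-10,0],[0,-11,0],[0,-12,0],[0,-12.85,0],[0,-12.85,0]], gripper=[0.5,0.5,0.5,0.5,0.5,0.5,0.5,0.5,0.5,0.5,0.5,0.5,0.5,0.5])

```text
clock: 10.35
position: [572.7, 99.3, 256.7]
ee_rot: [-0.042, 0.707, -0.705, 0.041]
contact_force: [-0.9, 0.1, -0.4]
gripper_width: 42.5
```

```bash
python3 - <<'E'
from h import *
s,d=cam("wrist"); save(d,"w4.png"); print(s["position"],s["contact_force"],s["clock"],s["gripper_width"])
im=d["frame"]; c=wproj(d,s,(574.6,99.6,180)).round(); print(c); x,y=map(int,c)
box=(x-50,y-50,x+50,y+50)
k=seg(im,*RED,box); h=cv2.cvtColor(im,cv2.COLOR_RGB2HSV)[:,:,2]; print(np.histogram(h[k>0],12))
for v in (150,190): face(d,s,RED,box,180,v)
plan((574.6,99.6,145),-83.4,s)
t=optics.get_image("top")
k=seg(t["frame"],*YEL,(285,150,325,215)); c=max(cv2.findContours(k,cv2.RETR_EXTERNAL,cv2.CHAIN_APPROX_NONE)[0],key=cv2.contourArea)
r=cv2.minAreaRect(np.array([onz(t,p[0],178)[:2] for p in c],np.float32)); print(r)
E
```

```text
[572.65190579  99.25691029 256.68381834] [-0.9369189   0.06196304 -0.44528876] 10.35 42.54810867714599
[316. 204.]
(array([ 37,  82,   3,  14,  22,   3,   3,  11,  39,  29, 300, 352]), array([ 95. , 107.5, 120. , 132.5, 145. , 157.5, 170. , 182.5, 195. ,
       207.5, 220. , 232.5, 245. ]))
centre [576.2  98. ] size [42.2 10.4] dir 7.3
centre [575.8  97.6] size [41.4 10. ] dir 6.8
t [-4.100e-02  2.234e+00  2.000e-03] rot [0.015 0.012 0.003] head now -83.3 q [ 0.449  0.294 -0.061 -0.002 -1.216  1.239] t= 10.35
((591.5155639648438, -77.57465362548828), (18.730873107910156, 46.28590393066406), 6.729234218597412)
```

View pics/w4.png

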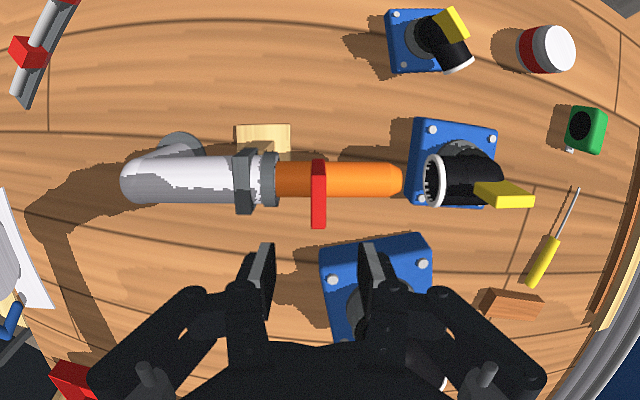

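Emit:
jog_arm(translation=[[-0.05,0.4,0.03],[-0.05,0.8,0.03],[-0.05,1.2,0.03],[-0.05,1.6,0.03],[-0.05,1.9,0.03],[-0.05,2.1,0.03],[-0.05,2.2,0.03],[-0.05,2.2,0.03],[-0.05,2.2,0.03],[-0.05,2.2,0.03],[-0.05,2.2,0.03],[-0.05,2.2,0.03],[-0.05,2.2,0.03],[-0.05,2.2,0.03]], rot=[[0,0,0],[0,0,0],[0,0,0],[0,0,0],[0,0,0],[0,0,0],[0,0,0],[0,0,0],[0,0,0],[0,0,0],[0,0,0],[0,0,0],[0,0,0],[0,0,0]], gripper=[0.5,0.5,0.5,0.5,0.5,0.5,0.5,0.5,0.3,0.2,0,0,0,0])

```text
clock: 11.85
position: [576.1, 97.9, 148.3]
ee_rot: [-0.04, 0.707, -0.705, 0.041]
contact_force: [-1.6, 1.3, 4.9]
gripper_width: 11.2
```

```bash
cat >> h.py <<'E'
def f():
    s=arm.read_state(); a=np.radians(96.6); u=np.array([np.cos(a),np.sin(a),0]); r=np.array([595,-77.2,0])
    T=R.from_quat(s["ee_rot"]).as_matrix()
    print("dist",((s["position"]-r)@u).round(2),"lat",((s["position"]-r)@[-u[1],u[0],0]).round(2),"z",s["position"][2].round(1),"Faxial",(s["contact_force"]@u).round(2),"F",s["contact_force"].round(1),"M",s["wrist_torque"].round(2),"w",s["gripper_width"].round(1),"inward in tool units/mm",(T.T@-u/50).round(4),"t",s["clock"])
E
python3 -c "from h import *;f()"
```

```text
Traceback (most recent call last):
  File "h.py", line 47, in f
    print("dist",((s["position"]-r)@u).round(2),"lat",((s["position"]-r)@[-u[1],u[0],0]).round(2),"z",s["position"][2].round(1),"Faxial",(s["contact_force"]@u).round(2),"F",s["contact_force"].round(1),"M",s["wrist_torque"].round(2),"w",s["gripper_width"].round(1),"inward in tool units/mm",(T.T@-u/50).round(4),"t",s["clock"])
                                                                                                                                                                                                                                            ^^^^^^^^^^^^^^^^^^^^^^^^
AttributeError: 'float' object has no attribute 'round'
```

Emit:
jog_arm(translation=[[0,0,0.05],[0,0,0.12],[0,0,0.2],[0,0,0.28],[0,0,0.36],[0,0,0.44],[0,0,0.52],[0,0,0.6],[0,0,0.68],[0,0,0.76],[0,0,0.84],[0,0,0.9],[0,0,0.94],[0,0,0.96],[0,0,0.96]], rot=[[0,0,0],[0,0,0],[0,0,0],[0,0,0],[0,0,0],[0,0,0],[0,0,0],[0,0,0],[0,0,0],[0,0,0],[0,0,0],[0,0,0],[0,0,0],[0,0,0],[0,0,0]], gripper=[0,0,0,0,0,0,0,0,0,0,0,0,0,0,0])

```text
clock: 13.35
position: [581.7, 49.8, 148.4]
ee_rot: [-0.04, 0.707, -0.705, 0.041]
contact_force: [-1.8, 2.4, 5.2]
gripper_width: 11.2
```

```bash
sed -i 's/s\["gripper_width"\].round(1)/round(float(s["gripper_width"]),1)/' h.py
python3 -c "from h import *;f()"
```

```text
dist 127.71 lat -1.41 z 148.4 Faxial 2.64 F [-1.8  2.4  5.2] M [0.63 0.42 0.01] w 11.2 inward in tool units/mm [-0.   -0.    0.02] t 13.35
```

Emit:
jog_arm(translation=[[0,0,0.02],[0,0,0.04],[0,0,0.06],[0,0,0.08],[0,0,0.1]], rot=[[0,0,0],[0,0,0],[0,0,0],[0,0,0],[0,0,0]], gripper=[0,0,0,0,0])

```text
clock: 13.85
position: [582.3, 44.9, 148.3]
ee_rot: [-0.04, 0.707, -0.705, 0.041]
contact_force: [-2.1, 3.6, 5.0]
gripper_width: 11.3
```

Emit:
jog_arm(translation=[[0,0,0.01],[0,0,0.02],[0,0,0.03],[0,0,0.04]], rot=[[0,0,0],[0,0,0],[0,0,0],[0,0,0]], gripper=[0,0,0,0])

```text
clock: 14.25
position: [582.5, 42.8, 148.3]
ee_rot: [-0.04, 0.707, -0.705, 0.041]
contact_force: [-1.8, 4.6, 5.2]
gripper_width: 10.9
```

```bash
python3 -c "from h import *;f()"
```

```text
dist 120.64 lat -1.41 z 148.3 Faxial 4.81 F [-1.8  4.6  5.2] M [ 0.97  0.48 -0.02] w 10.9 inward in tool units/mm [-0.   -0.    0.02] t 14.25
```

Emit:
jog_arm(translation=[[0,0,0.01],[0,0,0.02],[0,0,0.03],[0,0,0.04]], rot=[[0,0,0],[0,0,0],[0,0,0],[0,0,0]], gripper=[0,0,0,0])

```text
clock: 14.65
position: [582.8, 40.8, 148.4]
ee_rot: [-0.04, 0.707, -0.705, 0.041]
contact_force: [-1.3, 3.5, 5.4]
gripper_width: 11.0
```

Emit:
jog_arm(translation=[[0,0,0.01],[0,0,0.02],[0,0,0.03],[0,0,0.04]], rot=[[0,0,0],[0,0,0],[0,0,0],[0,0,0]], gripper=[0,0,0,0])

```text
clock: 15.05
position: [583.0, 38.8, 148.3]
ee_rot: [-0.04, 0.707, -0.705, 0.041]
contact_force: [-2.6, 2.5, 4.6]
gripper_width: 11.2
```

Emit:
jog_arm(translation=[[0,0,0.01],[0,0,0.02],[0,0,0.03],[0,0,0.04]], rot=[[0,0,0],[0,0,0],[0,0,0],[0,0,0]], gripper=[0,0,0,0])

```text
clock: 15.45
position: [583.2, 36.7, 148.4]
ee_rot: [-0.04, 0.707, -0.705, 0.041]
contact_force: [-2.2, 3.5, 6.1]
gripper_width: 10.7
```

Emit:
jog_arm(translation=[[0,0,0.01],[0,0,0.02],[0,0,0.03],[0,0,0.04]], rot=[[0,0,0],[0,0,0],[0,0,0],[0,0,0]], gripper=[0,0,0,0])

```text
clock: 15.85
position: [583.4, 35.0, 148.4]
ee_rot: [-0.04, 0.707, -0.705, 0.041]
contact_force: [-1.9, 6.2, 6.1]
gripper_width: 10.8
```

Emit:
jog_arm(translation=[[0,0,0.01],[0,0,0.02],[0,0,0.02]], rot=[[0,0,0],[0,0,0],[0,0,0]], gripper=[0,0,0])

```text
clock: 16.15
position: [583.5, 34.5, 148.4]
ee_rot: [-0.04, 0.707, -0.705, 0.041]
contact_force: [-2.1, 5.8, 5.7]
gripper_width: 11.3
```

Emit:
jog_arm(translation=[[0,0,0.01],[0,0,0.02],[0,0,0.03]], rot=[[0,0,0],[0,0,0],[0,0,0]], gripper=[0,0,0])

```text
clock: 16.45
position: [583.6, 33.8, 148.4]
ee_rot: [-0.04, 0.707, -0.704, 0.041]
contact_force: [-2.2, 6.8, 6.4]
gripper_width: 10.8
```

Emit:
jog_arm(translation=[[0,0,0.015],[0,0,0.03],[0,0,0.04],[0,0,0.04]], rot=[[0,0,0],[0,0,0],[0,0,0],[0,0,0]], gripper=[0,0,0,0])

```text
clock: 16.85
position: [583.7, 32.9, 148.4]
ee_rot: [-0.04, 0.708, -0.704, 0.042]
contact_force: [-2.7, 9.4, 6.0]
gripper_width: 11.1
```

```bash
python3 -c "from h import *;f()"
```

```text
dist 110.66 lat -1.42 z 148.4 Faxial 9.64 F [-2.7  9.4  6. ] M [ 1.89  0.9  -0.  ] w 11.1 inward in tool units/mm [-0.     -0.0001  0.02  ] t 16.85
```

Emit:
jog_arm(translation=[[0,0,0.02],[0,0,0.04],[0,0,0.055],[0,0,0.055],[0,0,0.055]], rot=[[0,0,0],[0,0,0],[0,0,0],[0,0,0],[0,0,0]], gripper=[0,0,0,0,0])

```text
clock: 17.35
position: [583.8, 31.7, 148.4]
ee_rot: [-0.04, 0.709, -0.703, 0.042]
contact_force: [-3.0, 9.6, 5.0]
gripper_width: 11.0
```

```bash
python3 -c "from h import *;f()"
```

```text
dist 109.47 lat -1.43 z 148.4 Faxial 9.9 F [-3.   9.6  5. ] M [ 2.21  0.94 -0.02] w 11.0 inward in tool units/mm [ 0.     -0.0001  0.02  ] t 17.35
```

```bash
python3 - <<'E'
from h import *
for i in range(5): optics.get_image("top"); f()
E
```

```text
dist 109.47 lat -1.44 z 148.4 Faxial 10.09 F [-3.6  9.7  5.1] M [2.23 0.97 0.02] w 11.0 inward in tool units/mm [ 0.     -0.0001  0.02  ] t 17.4
dist 109.45 lat -1.42 z 148.4 Faxial 9.82 F [-3.2  9.5  6.8] M [ 2.14  0.97 -0.07] w 10.9 inward in tool units/mm [ 0.     -0.0001  0.02  ] t 17.45
dist 109.47 lat -1.42 z 148.4 Faxial 10.32 F [-3.1 10.   6.3] M [ 2.18  0.94 -0.01] w 11.1 inward in tool units/mm [ 0.     -0.0001  0.02  ] t 17.5
dist 109.49 lat -1.43 z 148.4 Faxial 10.38 F [-3.  10.1  5.7] M [ 2.17  0.94 -0.01] w 11.3 inward in tool units/mm [ 0.     -0.0001  0.02  ] t 17.55
dist 109.46 lat -1.43 z 148.4 Faxial 10.75 F [-3.5 10.4  5.7] M [ 2.19  0.96 -0.03] w 11.6 inward in tool units/mm [ 0.     -0.0001  0.02  ] t 17.6
```

Emit:
jog_arm(translation=[[0,0,0.02],[0,0,0.04],[0,0,0.055],[0,0,0.065],[0,0,0.065],[0,0,0.065]], rot=[[0,0,0],[0,0,0],[0,0,0],[0,0,0],[0,0,0],[0,0,0]], gripper=[0,0,0,0,0,0])

```text
clock: 18.2
position: [584.0, 30.6, 148.4]
ee_rot: [-0.04, 0.709, -0.702, 0.042]
contact_force: [-3.9, 12.3, 6.1]
gripper_width: 10.9
```

```bash
python3 - <<'E'
from h import *
for i in range(3): optics.get_image("top"); f()
E
```

```text
dist 108.31 lat -1.45 z 148.4 Faxial 12.73 F [-4.2 12.3  7. ] M [ 2.59  1.13 -0.07] w 11.1 inward in tool units/mm [ 0.     -0.0002  0.02  ] t 18.25
dist 108.28 lat -1.45 z 148.4 Faxial 12.31 F [-3.7 12.   6.7] M [ 2.56  1.09 -0.12] w 10.7 inward in tool units/mm [ 0.     -0.0002  0.02  ] t 18.3
dist 108.29 lat -1.42 z 148.4 Faxial 12.57 F [-3.8 12.2  6.1] M [ 2.63  1.12 -0.09] w 11.1 inward in tool units/mm [ 0.     -0.0002  0.02  ] t 18.35
```

Emit:
jog_arm(translation=[[0,0,0.02],[0,0,0.04],[0,0,0.06],[0,0,0.075],[0,0,0.075],[0,0,0.075],[0,0,0.075]], rot=[[0,0,0],[0,0,0],[0,0,0],[0,0,0],[0,0,0],[0,0,0],[0,0,0]], gripper=[0,0,0,0,0,0,0])

```text
clock: 19.05
position: [584.1, 29.3, 148.4]
ee_rot: [-0.04, 0.71, -0.701, 0.042]
contact_force: [-4.3, 14.2, 7.2]
gripper_width: 11.0
```

```bash
python3 - <<'E'
from h import *
for i in range(2): optics.get_image("top"); f()
E
```

```text
dist 107.03 lat -1.44 z 148.4 Faxial 14.59 F [-3.9 14.2  7.8] M [ 2.82  1.22 -0.08] w 11.2 inward in tool units/mm [ 0.     -0.0002  0.02  ] t 19.1
dist 107.03 lat -1.45 z 148.4 Faxial 13.74 F [-3.7 13.4  6.1] M [ 2.83  1.22 -0.08] w 11.2 inward in tool units/mm [ 0.     -0.0002  0.02  ] t 19.15
```

Emit:
jog_arm(translation=[[0,0,0.05],[0,0,0.05],[0,0,0.03],[0,0,0.03],[0,0,0.03],[0,0,0.03]], rot=[[0,0,0],[0,0,0],[0,0,0],[0,0,0],[0,0,0],[0,0,0]], gripper=[0.4,0.4,0.4,0.4,0.4,0.4])

```text
clock: 19.75
position: [584.2, 27.4, 148.2]
ee_rot: [-0.04, 0.71, -0.702, 0.042]
contact_force: [0.2, 0.3, 0.2]
gripper_width: 33.8
```

Emit:
jog_arm(translation=[[0,-0.5,0],[0,-1.0,0],[0,-1.6,0],[0,-2.2,0],[0,-2.4,0],[0,-2.4,0]], rot=[[0,0,0],[0,0,0],[0,0,0],[0,0,0],[0,0,0],[0,0,0]], gripper=[0.4,0.4,0.4,0.4,0.4,0.4])

```text
clock: 20.35
position: [584.6, 26.0, 269.9]
ee_rot: [-0.039, 0.711, -0.701, 0.043]
contact_force: [-0.2, -0.7, -0.9]
gripper_width: 34.1
```

```bash
python3 - <<'E'
from h import *
f(); s,d=cam("wrist"); save(d,"w5.png"); u=np.array([np.cos(np.radians(96.6)),np.sin(np.radians(96.6)),0])
c=wproj(d,s,(595,-77.2,180)+109*u); x,y=map(int,c); print(c)
face(d,s,RED,(x-50,y-50,x+50,y+50),180,190)
c=wproj(d,s,(595,-77.2,178)); x,y=map(int,c); print(c); face(d,s,YEL,(x-60,y-40,x+60,y+40),178,235)
for n in ("driver","tape","tin","offcut"):
    optics.get_image("top") if n=="driver" else 0
    t=optics.get_image("top"); print(n,[w(t,r["centre"]).round() for r in spotter.look_for("top",n)][:1])
E
```

```text
dist 103.76 lat -1.58 z 269.9 Faxial -0.72 F [-0.2 -0.7 -0.9] M [-0.01  0.01 -0.  ] w 34.1 inward in tool units/mm [ 0.     -0.0003  0.02  ] t 20.35
[310.45600133 203.36535241]
centre [583.3  32.8] size [41.2 10.4] dir 6.6
[440.20699432 202.90073529]
centre [596.1 -75.6] size [10. 44.] dir 96.4
driver [array([ 458., -324.,   25.])]
tape [array([ 685., -311.,   59.])]
tin [array([ 773., -198.,   71.])]
offcut [array([ 360., -296.,   28.])]
```

View pics/w5.png

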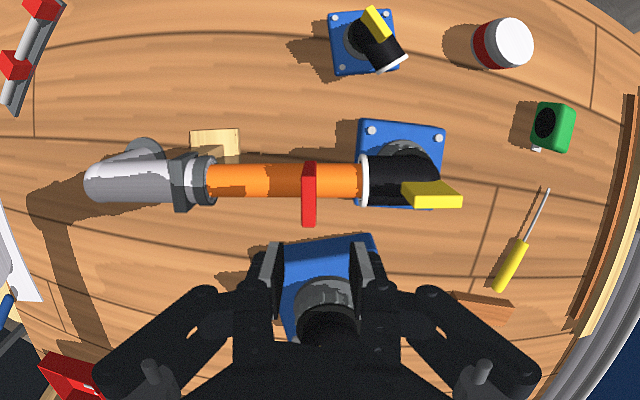

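```bash
python3 -c "from h import *;print(job_done());print(arm.read_state()['clock'])"
```

```text
the job is handed in; nothing more can be done
None
the job is handed in; nothing more can be done
```

The job is handed in, at about 21 s of the 72 s allowed. By my last checks every step was met, but no verdict is reported and I could not read the force on the seal directly.

**Elbow:** I used the middle-sized port, which is the one in line with the orange pipe. I turned its elbow about 118° clockwise by the rib, past the target to allow for the spring-back, and let go. It came to rest at 97.5° against 96.6° for the pipe. After the pipe went in it measured 96.4°, well inside the 5° limit.

**Pipe:** I slid it in by its fin. Resistance began after about 63 mm of travel. I raised the push to about 14 N, which is about 10 N on the seal after roughly 4 N of drag, then let go and lifted clear. The nose is about 29 mm inside the mouth.

**Last checks:**
- **Gripper:** the wrist force was about 1 N or less, so it is touching nothing.
- **Bystanders:** the screwdriver, tape, tin and offcut all read within about 5 mm of where they started, which is within the networks' own error.

**What is less certain:**
- **Seal force:** both figures are inferred, about 10 N while pushing and about 4 N left after letting go. The push rose only about 1.4 N per mm of tool travel, against 4 N per mm for the seal. I put that down to give in the arm and fingers.
- **Positions:** the top and wrist cameras disagreed by 3 to 4 mm on the riser's position, so the nose depth is good to about 2 mm.

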